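# Squeeze-test a row of sealed pots with the straightedge

### The job

Squeeze-test the three sealed sample pots: pick up the straightedge by its grip, push the three pots together with its front edge into the bays of the aluminium nest, one pot a bay, and press the row gently and evenly against the spring plungers there, with about 3 N on each pot (9 to 10 N in all; more than 10 N on one would burst its lid), holding that squeeze for two seconds. Then draw back, leaving the pots standing in their bays, and lay the straightedge flat on the bench with its front edge at least 10 cm back from the nest's mouth. Touch the pots with nothing but the straightedge and do not disturb the other things.

Things in the scene. Friction and masses are not known exactly. Their poses are not given: they have to be found in the camera images.
- straightedge_grip (a point): middle of the straightedge's upright black grip (16 mm thick along x, 76 wide; free from 20 to 62 mm above the bar's underside; this point 42 above it). Bar 180 mm long (y), 56 deep, 14 high, 0.33 kg, flat on the bench at first (slippery glides beneath). x points to its straight front edge, a slippery white half-round strip 44 mm ahead of this point (back edge 12 behind); z up
- nest_mouth (a point): middle of the mouth of the squeeze-test nest, on the bench. x points into the nest (the way to push), y along the row, z up. Fixed aluminium comb without a floor: the pots slide on the bench. Bays centred at y = 72, 0, -72 mm; two fins between, 6 mm thick, 30 high, noses at x = 4 mm; outer cheeks at y = +-104, flared to x = -18, y = +-122 mm. The bar stays outside the fins
- bay_1 (a point): bay at y = +72 mm of the nest; axes as nest_mouth. This point, 32 mm behind the mouth, 12 above the bench, is the nominal face of its spring plunger (white pad 26 mm wide, 8 to 15 high). The blue rail with the plungers is clamped anew each time: true faces up to 9 mm nearer or deeper, all alike, not measured: feel for them. Spring 0.4 N to start + 1 N per mm, end at 9 mm
- bay_2 (a point): bay at y = +0 mm of the nest; axes as nest_mouth. This point, 32 mm behind the mouth, 12 above the bench, is the nominal face of its spring plunger (white pad 26 mm wide, 8 to 15 high). The blue rail with the plungers is clamped anew each time: true faces up to 9 mm nearer or deeper, all alike, not measured: feel for them. Spring 0.4 N to start + 1 N per mm, end at 9 mm
- bay_3 (a point): bay at y = -72 mm of the nest; axes as nest_mouth. This point, 32 mm behind the mouth, 12 above the bench, is the nominal face of its spring plunger (white pad 26 mm wide, 8 to 15 high). The blue rail with the plungers is clamped anew each time: true faces up to 9 mm nearer or deeper, all alike, not measured: feel for them. Spring 0.4 N to start + 1 N per mm, end at 9 mm
- pot_1_mid (a point): on the axis of a sealed sample pot: straight white cylinder with a blue band and a silver and blue foil lid; half-way up, 25 mm above its foot. 50 mm tall, 58 mm across (the bar and the plunger touch it 29 mm from its axis), 64 across the lid's rim from 46 mm up, 12 mm pull tab. 0.1 to 0.15 kg, slides on the bench with 0.4 to 1.1 N. The three are alike; no matter which bay
- pot_2_mid (a point): on the axis of a sealed sample pot: straight white cylinder with a blue band and a silver and blue foil lid; half-way up, 25 mm above its foot. 50 mm tall, 58 mm across (the bar and the plunger touch it 29 mm from its axis), 64 across the lid's rim from 46 mm up, 12 mm pull tab. 0.1 to 0.15 kg, slides on the bench with 0.4 to 1.1 N. The three are alike; no matter which bay
- pot_3_mid (a point): on the axis of a sealed sample pot: straight white cylinder with a blue band and a silver and blue foil lid; half-way up, 25 mm above its foot. 50 mm tall, 58 mm across (the bar and the plunger touch it 29 mm from its axis), 64 across the lid's rim from 46 mm up, 12 mm pull tab. 0.1 to 0.15 kg, slides on the bench with 0.4 to 1.1 N. The three are alike; no matter which bay
- film_roll: brown cardboard film roll standing on end, 68 mm across, 145 mm tall; origin at its foot; a bystander
- tape_measure: yellow tape measure standing on the bench, 36 x 86 x 62 mm; origin under its centre; a bystander
- gauge: small round pressure gauge lying on its back, 72 x 53 x 28 mm; origin under its middle; a bystander
- spray_can: blue and white spray can, 52 mm across, 161 mm tall; origin at its foot; a bystander

How it is judged:
By the outcome, as a careful person would: the job done as asked, in the order asked, and still so for the second after the job is handed in, with the robot touching nothing.
It also fails if it takes over 58 s, if anything falls off the work surface, if the arm or the gripper's body presses on something with over 40 N, if the wrist force passes 120 N, or if a joint passes its speed limit or range.

### The arm

A 6-joint arm with a two-finger parallel gripper is mounted at the origin on a cart in front of the work surface, level with it; the furniture and walls round the work are solid. World frame = base frame: x ahead of the robot, y to its left, z up, the work surface at z = 0. Lengths are in m, angles in rad, forces in N, time in s.
With the tool pointing down it reaches from about 0.25 to 0.775 m from the base axis. Payload 8.9 kg.
Tool frame: the origin (TCP) lies at the very end of the fingers, on their centre line; the grasp point (between the pads) lies 19 mm behind it; z points along the fingers, y is the line along which they close (so a half turn about z gives the same grasp; the last joint's range is limited). The gripper opens to 85 mm and grips with 20 to 120 N. Pads are 22 mm wide; open, the fingers measure 114 mm over their backs; the gripper's body (76 mm by 85 mm) begins 54 mm behind the grasp point. The pads swing forward as they close: fully open they stand 13 mm farther back than shut.
Start: joints at [-1.457, 0.291, -0.153, 1.127, 0, 1.431], TCP at [0.131, -0.508, 0.231] pointing down, gripper open.
Joint ranges: [-2.52, 2.52], [-0.91, 1.74], [-1.3, 1.37], [-1.96, 2.02], [-1.52, 1.47], [-3.14, 3.14]. Speed limits (rad/s): [2.22, 2.22, 2.79, 3.14, 3.14, 3.14].

### API

Orientations are given as a 3x3 rotation matrix whose columns are the frame's x, y, z axes.
In Python, from rig import r gives the robot as it stands.
- The arm moves only by the shell command python3 -m creep 'ROWS'. ROWS is a JSON object of lists of equal length, an entry for each row: "delta_rot": the turn, a rotation vector about the world's x, y, z in rad, a list of three; "travel": the shift along the world's x, y, z in mm, a list of three; "grip": the closure, from -1 (fully open) to 1 (shut). A call has 1 to 5 rows; each row is the pose to reach, as a shift and turn from the pose commanded when the call began; what a row does not reach only later rows make up. A row lasts 1/12 s, in which the tool goes at most 41.7 mm and 7.16 degrees, less where a joint would pass 70% of its speed; a pose out of reach is approached as far as the arm can. A call with a gripper value outside its range is refused whole. The fingers move at their own pace and stop on an object; the grip force is fixed at half the most. Time passes only in rows, so rows that repeat a pose let the fingers close. It gives the time, the measured TCP pose, the force, the opening and the grip force at its end, in the units of the state.
- r.get_obs(): the state, without advancing time (a new reading comes with each control period).
- r.snapshot(name): name is "scene" or "top" or "wrist"; returns the picture (384x512x3 uint8, red, green, blue); there is no depth.
- r.calibration(name): a dict with "fovy" (degrees; the focal length in pixels is half the picture's height over the tangent of half this angle, whatever the lens; pixels are square), "cx", "cy" (the principal point, pixels), "position" and "attitude" of the camera in the world. Camera axes: x right, y up, looking along -z (the intrinsics and any distortion apply to the point x, -y, -z); pixel columns grow to the right and rows downward; lengths in m; the calibration is good to about 2 mm. A picture is of the moment at which its call begins: read the wrist's pose just before it. calibration takes no time and is no camera call; for the wrist camera it gives the pose at the moment of the call.
- r.finish_job(): hands the job in; it is judged then, once.
Trained networks look in the newest picture that a camera, given by its name, has taken for a name from the list of things; names that differ only in an ending like _2 or _b are one class to them, and where a whole thing is asked for, a point or a joint stands for the part that bears it (a point fixed in the world has none). Each returns a list of dicts, best first, with "p" (0 to 1); they miss things now and then, are a little off and sometimes report something else, mostly with a low value. They report only what shows in the picture. A call takes as long as a camera call.
- r.spot_in(camera, target): "extent" ([centre column, centre row, width, height] in pixels, round what is visible of it).
The state is a dict: "clock": time; "joint_pos": joint angles; "dq": joint speeds; "effort": joint torques, N m; "eef_pos": TCP position; "tcp_rot": TCP orientation; "ft_force": force on the tool from outside, world axes, zero at the start; "wrist_torque": the same for the moment, N m; "opening": finger opening in m; "grasp_force": force on a finger pad.
Only numpy, scipy, OpenCV 4.12 (cv2) and the standard library are available. Lean on these libraries where they do the work, as an engineer would, in place of code of your own. Each camera call takes 0.05 s, during which the arm holds its last target. There are 200 camera calls.

## Working session

There is one attempt and no reset: what is moved stays moved. The work goes in short steps, Python scripts to look and compute and a shell command to move; the robot and the scene stay as the last step left them, time stands still between calls to the robot, and variables do not carry over. Pictures are saved under pics/ and viewed, at most 10 in all, crops included, and the job is handed in when it is done.

```bash
mkdir -p pics
cat > h.py <<'E'
import numpy as np, cv2
from rig import r
def ray(c,u,v):
    k=r.calibration(c); f=192/np.tan(np.radians(k["fovy"])/2)
    R=np.array(k["attitude"]); 
    if R.shape!=(3,3): print(k)
    d=R@np.array([(u-k["cx"])/f,-(v-k["cy"])/f,-1]); return np.array(k["position"]),d
def onz(c,u,v,z):
    p,d=ray(c,u,v); return p+d*(z-p[2])/d[2]
def pix(c,P):
    k=r.calibration(c); f=192/np.tan(np.radians(k["fovy"])/2)
    q=np.array(k["attitude"]).T@(np.array(P)-np.array(k["position"])); return k["cx"]+f*q[0]/-q[2], k["cy"]-f*q[1]/-q[2]
E
python3 - <<'E'
from h import *
print(r.get_obs())
for c in("top","scene"):
    im=r.snapshot(c); cv2.imwrite(f"pics/{c}0.png",im[:,:,::-1]); print(c,r.calibration(c))
    for t in("straightedge_grip","nest_mouth","bay_1","pot_1_mid","film_roll","tape_measure","gauge","spray_can"):
        print(t,[(round(d["p"],2),np.round(d["extent"],1).tolist()) for d in r.spot_in(c,t)[:4]])
E
```

```text
{'clock': 0.0, 'joint_pos': array([-1.45727578e+00,  2.91319062e-01, -1.54090783e-01,  1.12670975e+00,
        1.35950958e-05,  1.43150044e+00]), 'dq': array([-0.00156614,  0.00021621,  0.00051725, -0.00052428,  0.00181219,
        0.00112973]), 'effort': array([-8.70686290e-05, -5.37141860e+01,  3.31369615e+01,  1.58829504e-02,
       -2.46622876e-04, -3.85705334e-06]), 'eef_pos': array([ 0.13128062, -0.50788143,  0.23072543]), 'tcp_rot': array([[ 9.68211798e-01,  2.50131757e-01, -1.36387653e-04],
       [ 2.50131716e-01, -9.68210923e-01,  1.31628693e-03],
       [ 1.97193147e-04, -1.30855941e-03, -9.99999124e-01]]), 'ft_force': array([-0.04782018, -0.59010899, -0.85451788]), 'wrist_torque': array([ 0.00075514,  0.00440928, -0.02221324]), 'grasp_force': 0.0, 'opening': 0.08539748776832128}
top {'fovy': 50.90921285921265, 'cx': 254.92879723039366, 'cy': 189.1867126570377, 'position': array([ 0.43780041, -0.05192031,  1.38021135]), 'attitude': array([[ 0.02297995,  0.9960752 , -0.0854758 ],
       [-0.99951678,  0.02468086,  0.01889605],
       [ 0.0209315 ,  0.08500026,  0.99616105]]
[... 407 characters left out ...]

spray_can []
scene {'fovy': 49.353831775261995, 'cx': 258.59066689425356, 'cy': 187.88021271926772, 'position': array([-0.07653132, -1.01788699,  1.33971336]), 'attitude': array([[ 0.82554293,  0.42967441, -0.36586715],
       [-0.56403152,  0.60679655, -0.56005927],
       [-0.01863621,  0.66871358,  0.74328652]])}
straightedge_grip [(0.76, [217.9, 160.4, 24.3, 16.1])]
nest_mouth [(0.67, [276.2, 234.1, 63.4, 48.5])]
bay_1 [(0.98, [277.7, 237.3, 65.6, 43.8]), (0.58, [261.1, 217.9, 16.6, 22.8])]
pot_1_mid [(0.49, [278.8, 208.9, 18.0, 16.4])]
film_roll [(0.54, [285.5, 178.3, 10.7, 29.0])]
tape_measure [(0.62, [273.0, 171.2, 12.3, 14.9])]
gauge []
spray_can [(0.79, [341.8, 260.8, 16.3, 32.1])]
```

```bash
python3 -c "
import cv2
a=cv2.imread('pics/top0.png')[110:290,95:365]; cv2.imwrite('pics/tc.png',cv2.resize(a,None,fx=2.96,fy=2.96,interpolation=cv2.INTER_CUBIC))
a=cv2.imread('pics/scene0.png')[120:310,170:390]; cv2.imwrite('pics/sc.png',cv2.resize(a,None,fx=3,fy=3,interpolation=cv2.INTER_CUBIC))"
```

```text
(no output)
```

View pics/tc.png

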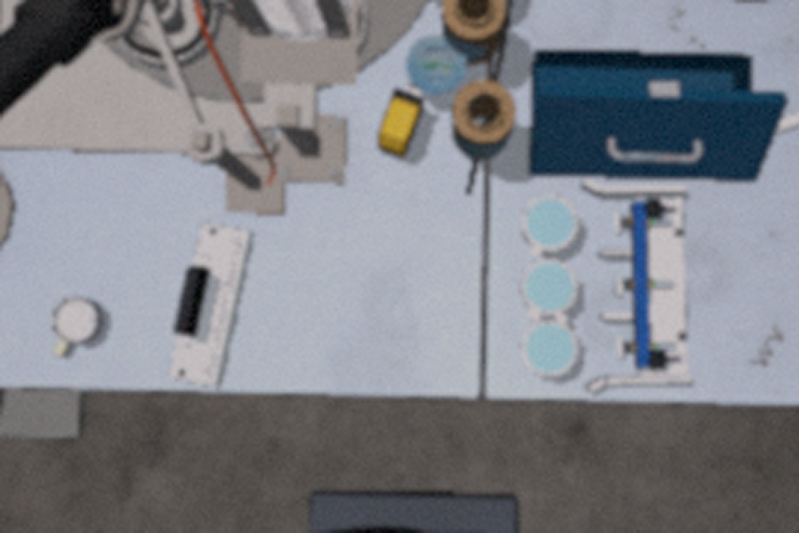

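View pics/sc.png

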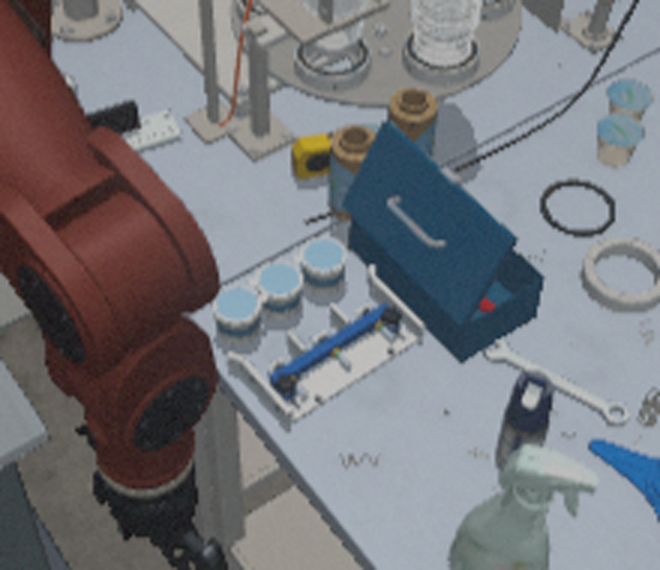

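The top view is clear. The bar is at crop (210,305) with its front edge facing right (world -y). The pots are at (551,223), (551,287) and (551,348), and the nest is to their right with fin tips at (600,255) and (603,318). Next I'll turn these into world positions.

Run:
```python
from h import *
def c(u,v,z,n): 
    p=onz("top",95+u/2.963,110+v/2.963,z); print(n,np.round(p*1000,1))
c(551,223,.05,"potA");c(551,287,.05,"potB");c(551,348,.05,"potC")
c(600,255,.03,"fin1");c(603,318,.03,"fin2");c(585,186,.03,"cheekL");c(593,388,.03,"cheekR")
c(690,190,.03,"backL");c(690,381,.03,"backR")
c(192,300,.062,"grip");c(203,268,.062,"gripTopR");c(183,333,.062,"gripbotL")
c(205,226,.014,"bar c1");c(252,231,.014,"front c");c(218,386,.014,"front c2");c(172,376,.014,"back c2")
c(400,122,.06,"tape");c(484,112,.145,"film");c(78,322,.028,"gauge/cup");c(535,175,.0,"box corner");c(780,178,0,"box2")
```

```text
potA [ 567.1 -163.2   50. ]
potB [ 495.5 -164.5   50. ]
potC [ 427.8 -165.6   50. ]
fin1 [ 534.  -221.2   30. ]
fin2 [ 462.8 -225.6   30. ]
cheekL [ 612.4 -203.    30. ]
cheekR [ 384.  -215.4   30. ]
backL [ 610.9 -323.2   30. ]
backR [ 394.2 -324.8   30. ]
grip [471.3 230.5  62. ]
gripTopR [506.7 220.   62. ]
gripbotL [435.1 238.8  62. ]
bar c1 [557.3 229.6  14. ]
front c [552.9 175.9  14. ]
front c2 [376.2 207.4  14. ]
back c2 [386.3 259.6  14. ]
tape [675.2   8.4  60. ]
film [672.9 -83.  145. ]
gauge/cup [444.6 363.9  28. ]
box corner [ 627.7 -147.7    0. ]
box2 [ 631.6 -434.8    0. ]
```

```bash
python3 -m creep '{"travel":[[25,28,25],[50,56,40],[75,84,60],[100,112,80],[125,140,100]],"delta_rot":[[0,0,0.11],[0,0,0.22],[0,0,0.33],[0,0,0.44],[0,0,0.55]],"grip":[-1,-1,-1,-1,-1]}'
python3 -m creep '{"travel":[[25,28,5],[50,56,10],[75,84,15],[100,112,20],[125,140,20]],"delta_rot":[[0,0,0.11],[0,0,0.22],[0,0,0.33],[0,0,0.44],[0,0,0.55]],"grip":[-1,-1,-1,-1,-1]}'
python3 -m creep '{"travel":[[25,28,0],[50,56,0],[75,84,0],[100,100,0],[100,100,0]],"delta_rot":[[0,0,0.11],[0,0,0.22],[0,0,0.33],[0,0,0.44],[0,0,0.47]],"grip":[-1,-1,-1,-1,-1]}'
python3 - <<'E'
from h import *
print(r.get_obs()["clock"],r.get_obs()["eef_pos"],r.get_obs()["tcp_rot"]); print(r.calibration("wrist"))
for n,P in dict(A=(.567,-.163,.05),C=(.428,-.166,.05),bl=(.61,-.323,.03),br=(.394,-.325,.03),grip=(.471,.23,.06)).items(): print(n,pix("wrist",P))
im=r.snapshot("wrist"); cv2.imwrite("pics/w1.png",im[:,:,::-1])
E
```

```text
clock: 1.32
eef_pos: [0.2542, -0.3699, 0.3301]
tcp_rot: [[0.691, 0.723, 0.0], [0.723, -0.691, -0.0], [-0.0, 0.0, -1.0]]
ft_force: [1.1, -0.8, 0.3]
opening: 0.0856
grasp_force: 0.0
clock: 1.73
eef_pos: [0.3797, -0.23, 0.3502]
tcp_rot: [[0.211, 0.977, 0.001], [0.977, -0.211, -0.001], [-0.001, 0.002, -1.0]]
ft_force: [0.5, -1.2, 0.2]
opening: 0.0853
grasp_force: 0.0
clock: 2.15
eef_pos: [0.4817, -0.1283, 0.3487]
tcp_rot: [[-0.259, 0.966, 0.001], [0.966, 0.259, 0.001], [0.001, 0.001, -1.0]]
ft_force: [-1.3, 0.1, 0.2]
opening: 0.0855
grasp_force: 0.0
2.15 [ 0.48165911 -0.1283321   0.34865235] [[-2.59382091e-01  9.65774180e-01  1.07910996e-03]
 [ 9.65774534e-01  2.59381061e-01  1.00689166e-03]
 [ 6.92529282e-04  1.30334659e-03 -9.99998911e-01]]
{'fovy': 63.427280340165034, 'cx': 251.55126954515347, 'cy': 193.7729131350393, 'position': array([ 0.4596445 , -0.04737907,  0.49119189]), 'attitude': array([[ 9.65893741e-01, -2.44558609e-01, -8.50903493e-02],
       [ 2.58938026e-01,  9.13032085e-01,  3.15156327e-01],
       [ 6.16026178e-04, -3.26440651e-01,  9.45217500e-01]])}
A (np.float64(300.90753874106457), np.float64(185.57684278619027))
C (np.float64(209.2127133438871), np.float64(163.88111155140686))
bl (np.float64(294.2341801955537), np.float64(273.75541990936586))
br (np.float64(170.20336006363615), np.float64(245.89693254817576))
grip (np.float64(331.4026092968978), np.float64(-184.78195482665205))
```

```bash
python3 -c "
import cv2
a=cv2.imread('pics/w1.png')[130:310,130:370]; cv2.imwrite('pics/w1c.png',cv2.resize(a,None,fx=3.3333333,fy=3.3333333,interpolation=cv2.INTER_CUBIC))"
```

```text
(no output)
```

View pics/w1c.png

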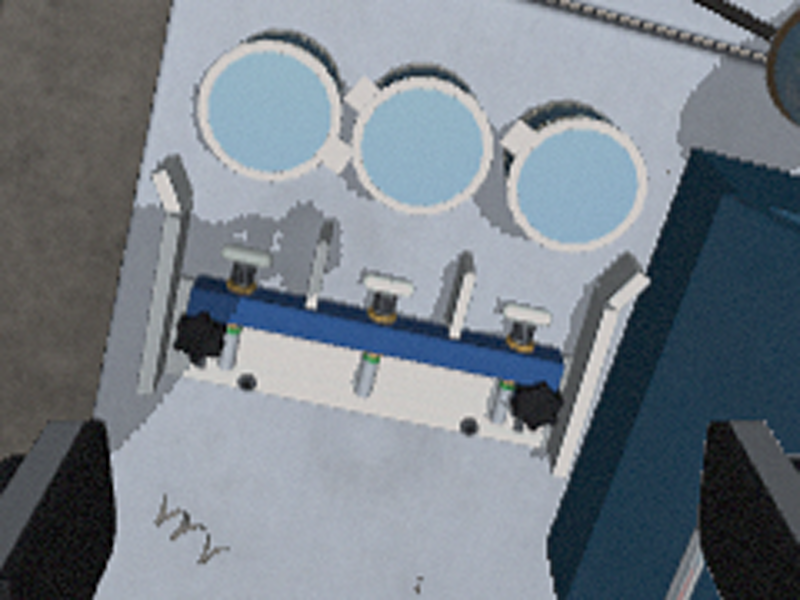

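Lids are at crop (268,108), (424,145) and (577,183), pads at (247,256), (387,287) and (527,316), and fin noses near (327,228) and (467,258). Pots 1 and 2 have pull tabs between them.

```bash
cat > m.py <<'E'
from h import *
def c(u,v,z,n):
    p=onz("wrist",130+u/3.33333,130+v/3.33333,z)*1000; print(n,np.round(p,1)); return p
P=[c(577,183,.05,"A"),c(424,145,.05,"B"),c(268,108,.05,"C")]
d=[c(527,316,.012,"p1"),c(387,287,.012,"p2"),c(247,256,.012,"p3")]
f1=c(465,263,.03,"fin1");f2=c(327,233,.03,"fin2");c(457,337,.03,"fin1b");c(312,305,.03,"fin2b")
a=c(183,180,.03,"ckL");b=c(152,392,.03,"ckLb");e=c(610,300,.03,"ckR");g=c(560,475,.03,"ckRb")
c(560,357,.0275,"rail");c(200,282,.0275,"railL");c(155,172,.03,"flL");c(645,278,.03,"flR")
c(545,457,.005,"baseR");c(188,372,.005,"baseL")
for p,q in((d[0],d[2]),(P[0],P[2]),(f1,f2)): print(np.degrees(np.arctan2((p-q)[1],(p-q)[0])), np.linalg.norm((p-q)[:2]))
E
python3 m.py; python3 -c "from rig import r;print(r.get_obs()['clock'])"
```

```text
A [ 567.8 -162.7   50. ]
B [ 497.2 -163.4   50. ]
C [ 427.1 -164.7   50. ]
p1 [ 574.5 -246.4   12. ]
p2 [ 501.9 -249.2   12. ]
p3 [ 430.5 -250.9   12. ]
fin1 [ 533.3 -220.    30. ]
fin2 [ 465.8 -222.1   30. ]
fin1b [ 540.3 -258.6   30. ]
fin2b [ 467.5 -260.2   30. ]
ckL [ 394.8 -213.7   30. ]
ckLb [ 400.8 -327.2   30. ]
ckR [ 606.6 -220.4   30. ]
ckRb [ 613.1 -320.6   30. ]
rail [ 593.2 -257.1   27.5]
railL [ 412.2 -263.5   27.5]
flL [ 381.5 -213.3   30. ]
flR [ 619.2 -205.1   30. ]
baseR [ 610.2 -326.7    5. ]
baseL [ 413.9 -325.8    5. ]
1.808314774586146 144.07246361518514
0.820857529563453 140.63208075933005
1.7960738359505302 67.50424593151263
2.2
```

```bash
python3 -m creep '{"travel":[[-3,38,-12],[-6,76,-24],[-9,114,-36],[-11,152,-48],[-11,180,-60]],"delta_rot":[[0,0,0.115],[0,0,0.23],[0,0,0.345],[0,0,0.46],[0,0,0.57]],"grip":[-1,-1,-1,-1,-1]}'
python3 -m creep '{"travel":[[0,38,-12],[0,76,-24],[0,114,-36],[0,152,-48],[0,178,-60]],"delta_rot":[[0,0,0.115],[0,0,0.23],[0,0,0.345],[0,0,0.46],[0,0,0.565]],"grip":[-1,-1,-1,-1,-1]}'
python3 -m creep '{"travel":[[0,0,0]],"delta_rot":[[0,0,0]],"grip":[-1]}'
python3 - <<'E'
from h import *
im=r.snapshot("wrist"); cv2.imwrite("pics/w2.png",cv2.resize(im[:,:,::-1],None,fx=1.5,fy=1.5,interpolation=cv2.INTER_CUBIC))
print([(round(d["p"],2),np.round(d["extent"],1).tolist()) for d in r.spot_in("wrist","straightedge_grip")])
E
```

```text
clock: 2.62
eef_pos: [0.4665, 0.0505, 0.2889]
tcp_rot: [[-0.735, 0.678, 0.0], [0.678, 0.735, 0.0], [0.0, 0.0, -1.0]]
ft_force: [0.4, -0.5, -1.0]
opening: 0.0854
grasp_force: 0.0
clock: 3.03
eef_pos: [0.4671, 0.2289, 0.2287]
tcp_rot: [[-0.984, 0.178, 0.0], [0.178, 0.984, 0.001], [-0.0, 0.001, -1.0]]
ft_force: [1.3, -0.3, 0.0]
opening: 0.0857
grasp_force: 0.0
clock: 3.12
eef_pos: [0.466, 0.2298, 0.2269]
tcp_rot: [[-0.985, 0.174, -0.003], [0.174, 0.985, 0.0], [0.003, -0.0, -1.0]]
ft_force: [-0.5, 0.1, 0.2]
opening: 0.0856
grasp_force: 0.0
[(0.85, [245.2, 160.8, 54.9, 146.4])]
```

View pics/w2.png

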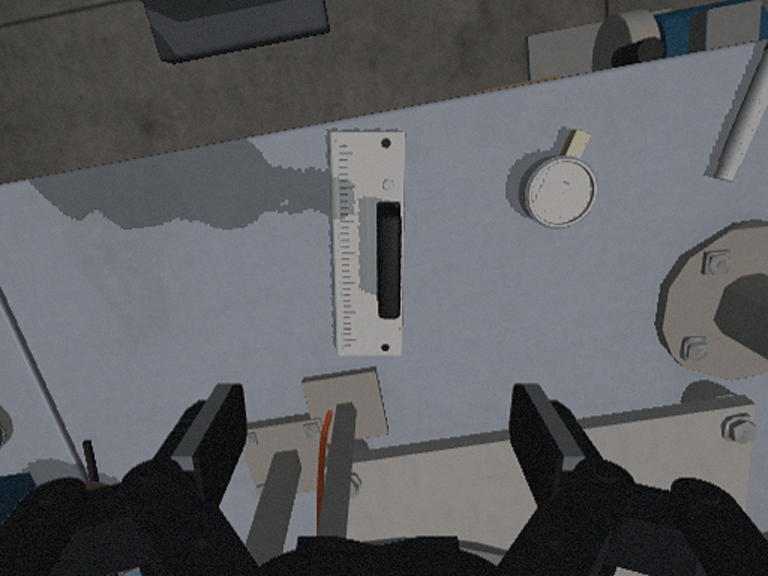

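The bar is well aligned with the tool. The grip top spans rows 203–318 and columns 378–401 (×1.5), and the rods' feet are near (345,405) and (285,455).

Run:
```python
from h import *
def c(u,v,z,n): print(n,np.round(onz("wrist",u/1.5,v/1.5,z)*1000,1))
c(389.5,203,.062,"g1");c(389.5,318,.062,"g2");c(389.5,260,.062,"gm")
c(331,131,.014,"f1");c(337,355,.014,"f2");c(405,132,.014,"b1");c(402,354,.014,"b2")
c(345,405,.01,"rod1");c(285,455,.01,"rod2");c(305,380,.0,"plate");c(375,368,.0,"plate");c(390,435,0,"plate")
c(357,458,.02,"big");c(560,190,.028,"gauge")
print(r.get_obs()["eef_pos"])
```

```text
g1 [430.2 241.   62. ]
g2 [510.7 226.7  62. ]
gm [468.4 234.2  62. ]
f1 [378.5 208.3  14. ]
f2 [555.7 174.5  14. ]
b1 [389.  260.9  14. ]
b2 [564.9 229.   14. ]
rod1 [607.5 170.3  10. ]
rod2 [650.  104.1  10. ]
plate [581.6 138.2   0. ]
plate [581.2 202.5   0. ]
plate [653.5 203.3   0. ]
big [657.8 171.5  20. ]
gauge [448.7 364.1  28. ]
[0.46695969 0.22670857 0.22864798]
```

```bash
python3 -m creep '{"travel":[[2,2,-36],[4,4,-72],[5,5,-108],[5,5,-140],[5,5,-160]],"delta_rot":[[0,0,0],[0,0,0],[0,0,0],[0,0,0],[0,0,0]],"grip":[-1,-1,-1,-1,-1]}'
python3 -m creep '{"travel":[[0,0,-15],[0,0,-30],[0,0,-43],[0,0,-43]],"delta_rot":[[0,0,0],[0,0,0],[0,0,0],[0,0,0]],"grip":[-1,-1,-1,-1]}'
python3 -c "
from h import *
o=r.get_obs();print(o['eef_pos'],o['ft_force'])"
```

```text
clock: 3.63
eef_pos: [0.4717, 0.2295, 0.0669]
tcp_rot: [[-0.982, 0.187, -0.002], [0.187, 0.982, -0.001], [0.002, -0.001, -1.0]]
ft_force: [-0.2, 1.1, 0.3]
opening: 0.0854
grasp_force: 0.0
clock: 3.97
eef_pos: [0.4718, 0.2296, 0.0247]
tcp_rot: [[-0.982, 0.187, -0.002], [0.187, 0.982, -0.001], [0.002, -0.002, -1.0]]
ft_force: [-0.6, 0.0, -0.3]
opening: 0.0855
grasp_force: 0.0
[0.47177332 0.22959404 0.02467531] [-0.56457139  0.0297447  -0.34809884]
```

```bash
python3 -m creep '{"travel":[[0,3,0],[0,3,0],[0,3,0],[0,3,0],[0,3,0]],"delta_rot":[[0,0,0],[0,0,0],[0,0,0],[0,0,0],[0,0,0]],"grip":[-0.5,0,0.5,1,1]}'
python3 -m creep '{"travel":[[0,0,0],[0,0,0],[0,0,0],[0,0,0],[0,0,0]],"delta_rot":[[0,0,0],[0,0,0],[0,0,0],[0,0,0],[0,0,0]],"grip":[1,1,1,1,1]}'
```

```text
clock: 4.38
eef_pos: [0.473, 0.2347, 0.0268]
tcp_rot: [[-0.983, 0.183, 0.001], [0.183, 0.983, 0.0], [-0.001, 0.001, -1.0]]
ft_force: [-0.5, 0.3, -0.0]
opening: 0.0257
grasp_force: 0.0
clock: 4.8
eef_pos: [0.473, 0.2348, 0.0268]
tcp_rot: [[-0.983, 0.183, 0.001], [0.183, 0.983, 0.0], [-0.001, 0.0, -1.0]]
ft_force: [-0.5, 0.1, 7.0]
opening: 0.0151
grasp_force: 59.5
```

```bash
python3 -m creep '{"travel":[[-3,0,8],[-8,0,16],[-14,0,24],[-18,0,32],[-18,0,40]],"delta_rot":[[0,0,0],[0,0,0],[0,0,0],[0,0,0],[0,0,0]],"grip":[1,1,1,1,1]}'
python3 -m creep '{"travel":[[0,-20,0],[0,-50,0],[0,-80,0],[0,-110,0],[0,-140,0]],"delta_rot":[[0,0,0],[0,0,0],[0,0,0.05],[0,0,0.1],[0,0,0.15]],"grip":[1,1,1,1,1]}'
python3 -m creep '{"travel":[[5,-30,0],[15,-60,0],[25,-90,0],[33,-120,0],[37,-140,0]],"delta_rot":[[0,0,0.02],[0,0,0.04],[0,0,0.06],[0,0,0.065],[0,0,0.07]],"grip":[1,1,1,1,1]}'
python3 -m creep '{"travel":[[0,-8,0],[0,-16,0],[0,-16,0]],"delta_rot":[[0,0,0],[0,0,0],[0,0,0]],"grip":[1,1,1]}'
python3 - <<'E'
from h import *
im=r.snapshot("wrist"); cv2.imwrite("pics/w3.png",cv2.resize(im[:,:,::-1],None,fx=1.5,fy=1.5,interpolation=cv2.INTER_CUBIC))
o=r.get_obs();print(o)
E
```

```text
clock: 5.22
eef_pos: [0.4531, 0.2345, 0.067]
tcp_rot: [[-0.983, 0.182, -0.001], [0.182, 0.983, -0.0], [0.001, -0.0, -1.0]]
ft_force: [0.1, 0.1, -3.6]
opening: 0.0151
grasp_force: 58.7
clock: 5.63
eef_pos: [0.4546, 0.0935, 0.0669]
tcp_rot: [[-1.0, 0.031, 0.001], [0.031, 1.0, -0.0], [-0.001, 0.0, -1.0]]
ft_force: [0.4, 0.4, -2.9]
opening: 0.0152
grasp_force: 59.1
clock: 6.05
eef_pos: [0.4929, -0.0482, 0.067]
tcp_rot: [[-0.999, -0.035, 0.002], [-0.035, 0.999, -0.001], [-0.002, -0.001, -1.0]]
ft_force: [0.1, -0.1, -2.5]
opening: 0.0152
grasp_force: 59.3
clock: 6.3
eef_pos: [0.4914, -0.0621, 0.0664]
tcp_rot: [[-0.999, -0.035, 0.0], [-0.035, 0.999, -0.0], [-0.0, -0.0, -1.0]]
ft_force: [-0.1, 0.0, -2.4]
opening: 0.0151
grasp_force: 59.3
{'clock': 6.35, 'joint_pos': array([-2.71923572e-01,  3.97329028e-01, -4.80249164e-01,  6.93543170e-01,
        2.22654224e-04, -3.07582149e-01]), 'dq': array([ 0.02367278, -0.00140582, -0.00742822, -0.00119666,  0.0054281 ,
        0.00923573]), 'effort': array([ -1.43745326, -55.08698344,  27.3452425 ,  -0.10553267,
        -0.18670872,  -0.17250932]), 'eef_pos': array([ 0.49116576, -0.06119612,  0.06627926]), 'tcp_rot': array([[-9.99364271e-01, -3.56509457e-02, -2.53291068e-04],
       [-3.56510216e-02,  9.99364255e-01,  3.01772684e-04],
       [ 2.42371558e-04,  3.10610923e-04, -9.99999922e-01]]), 'ft_force': array([-0.08274028,  0.9444015 , -3.27086261]), 'wrist_torque': array([ 0.10288913, -0.02949312,  0.03178934]), 'grasp_force': 59.25556004047394, 'opening': 0.015561339914592952}
```

View pics/w3.png

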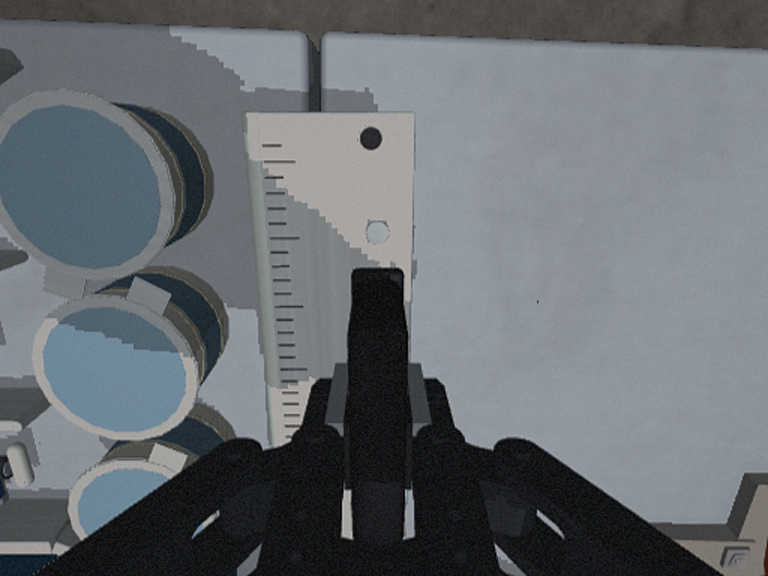

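```bash
python3 -m creep '{"travel":[[2,0,-10],[3,0,-20],[3,0,-28],[3,0,-34],[3,0,-37]],"delta_rot":[[0,0,0],[0,0,0],[0,0,0],[0,0,0],[0,0,0]],"grip":[1,1,1,1,1]}'
for i in 1 2; do python3 -m creep '{"travel":[[0,0,0]],"delta_rot":[[0,0,0]],"grip":[1]}' >/dev/null; python3 -c "
from rig import r
o=r.get_obs();print(o['clock'],o['eef_pos'],o['ft_force'],o['wrist_torque'])"; done
```

```text
clock: 6.77
eef_pos: [0.4936, -0.0607, 0.0276]
tcp_rot: [[-0.999, -0.037, -0.002], [-0.037, 0.999, 0.001], [0.002, 0.001, -1.0]]
ft_force: [-0.4, -0.1, -4.1]
opening: 0.0155
grasp_force: 59.2
6.85 [ 0.49372584 -0.0609323   0.02801846] [ 0.39612947 -0.52325217 -2.60145286] [ 0.03927125 -0.02437612 -0.01002388]
6.9333 [ 0.49435857 -0.06124032  0.02886197] [-0.52745115  0.36338231 -2.94970818] [0.05800752 0.05725695 0.01049888]
```

```bash
python3 -m creep '{"travel":[[0,-6,0],[0,-12,0],[0,-18,0],[1,-22,0],[1,-25,0]],"delta_rot":[[0,0,0],[0,0,0],[0,0,0],[0,0,0],[0,0,0]],"grip":[1,1,1,1,1]}'
python3 -m creep '{"travel":[[0,-3,0],[0,-6,0],[0,-9,0],[0,-12,0],[1,-15,0]],"delta_rot":[[0,0,0],[0,0,0],[0,0,0],[0,0,0],[0,0,0]],"grip":[1,1,1,1,1]}'
python3 -m creep '{"travel":[[0,-4,0],[0,-8,0],[0,-12,0],[0,-15,0],[1,-17,0]],"delta_rot":[[0,0,0],[0,0,0],[0,0,0],[0,0,0],[0,0,0]],"grip":[1,1,1,1,1]}'
python3 - <<'E'
from h import *
im=r.snapshot("wrist"); cv2.imwrite("pics/w4r.png",im[:,:,::-1]);cv2.imwrite("pics/w4.png",cv2.resize(im[:,:,::-1],None,fx=1.5,fy=1.5,interpolation=cv2.INTER_CUBIC))
im=r.snapshot("top"); cv2.imwrite("pics/t4.png",cv2.resize(im[140:260,230:350,::-1],None,fx=5,fy=5,interpolation=cv2.INTER_CUBIC))
im=r.snapshot("scene"); cv2.imwrite("pics/s4.png",cv2.resize(im[170:290,210:350,::-1],None,fx=5,fy=5,interpolation=cv2.INTER_CUBIC))
o=r.get_obs();print(o['clock'],o['eef_pos'],o['ft_force'],o['wrist_torque'])
E
```

```text
clock: 7.35
eef_pos: [0.4959, -0.0874, 0.0293]
tcp_rot: [[-0.999, -0.035, 0.001], [-0.035, 0.999, -0.0], [-0.001, -0.0, -1.0]]
ft_force: [0.2, -0.3, -3.3]
opening: 0.0152
grasp_force: 59.2
clock: 7.77
eef_pos: [0.4962, -0.1014, 0.029]
tcp_rot: [[-0.999, -0.036, -0.0], [-0.036, 0.999, 0.0], [0.0, 0.001, -1.0]]
ft_force: [-0.5, 3.1, -2.9]
opening: 0.0152
grasp_force: 59.3
clock: 8.18
eef_pos: [0.4973, -0.1189, 0.029]
tcp_rot: [[-0.999, -0.036, -0.0], [-0.036, 0.999, -0.0], [0.0, -0.0, -1.0]]
ft_force: [-0.1, 1.9, -3.4]
opening: 0.015
grasp_force: 59.3
8.3333 [ 0.49774768 -0.11888418  0.02915449] [-0.11765975  0.81766913 -2.5818265 ] [ 0.04686507 -0.01812027 -0.03137978]
```

View pics/w4.png

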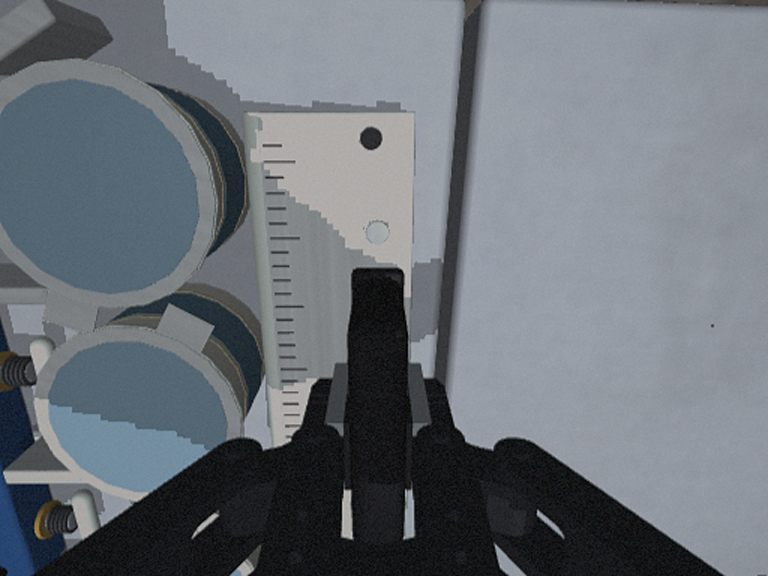

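View pics/t4.png

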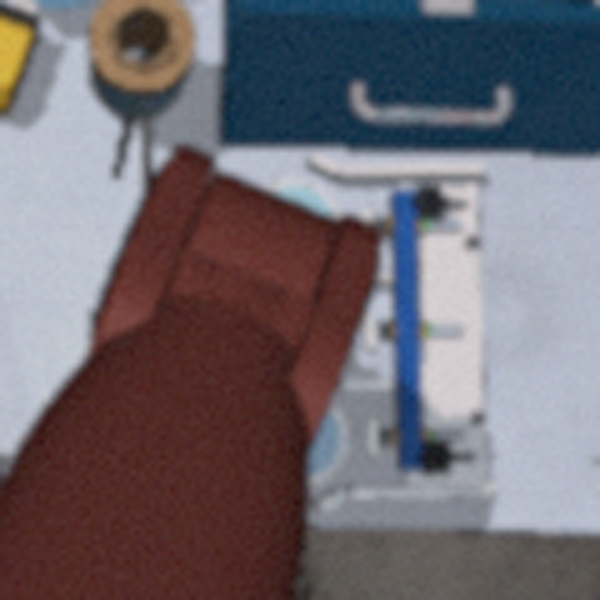

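The pots sit against the bar, aligned with the bays. I'll keep pushing while watching the force.

```bash
python3 -m creep '{"travel":[[0,-2,0],[0,-4,0],[0,-6,0],[0,-8,0],[0,-9,0]],"delta_rot":[[0,0,0],[0,0,0],[0,0,0],[0,0,0],[0,0,0]],"grip":[1,1,1,1,1]}'
python3 -m creep '{"travel":[[0,-1.5,0],[0,-3,0],[0,-4.5,0],[0,-6,0],[0,-7,0]],"delta_rot":[[0,0,0],[0,0,0],[0,0,0],[0,0,0],[0,0,0]],"grip":[1,1,1,1,1]}'
python3 - <<'E'
from h import *
o=r.get_obs();print(o['clock'],o['eef_pos'],o['ft_force'],o['wrist_torque'])
E
```

```text
clock: 8.75
eef_pos: [0.4976, -0.1276, 0.0291]
tcp_rot: [[-0.999, -0.036, 0.0], [-0.036, 0.999, 0.0], [-0.0, 0.0, -1.0]]
ft_force: [-0.4, 3.2, -3.3]
opening: 0.0152
grasp_force: 59.3
clock: 9.17
eef_pos: [0.4975, -0.1346, 0.0291]
tcp_rot: [[-0.999, -0.036, -0.0], [-0.036, 0.999, -0.0], [0.0, -0.0, -1.0]]
ft_force: [-0.2, 2.1, -2.8]
opening: 0.0153
grasp_force: 59.3
9.1667 [ 0.49754334 -0.13459382  0.02908579] [-0.17015602  2.13915529 -2.80590086] [0.5360875  0.06117111 0.04813076]
```

```bash
cat > l.py <<'E'
from rig import r
o=r.get_obs();print("%.2f y %.4f x %.4f F %s M %s"%(o['clock'],o['eef_pos'][1],o['eef_pos'][0],o['ft_force'].round(2),o['wrist_torque'].round(3)))
E
python3 -m creep '{"travel":[[0,-1,0],[0,-2,0]],"delta_rot":[[0,0,0],[0,0,0]],"grip":[1,1]}' >/dev/null; python3 l.py
python3 -m creep '{"travel":[[0,-1,0],[0,-2,0]],"delta_rot":[[0,0,0],[0,0,0]],"grip":[1,1]}' >/dev/null; python3 l.py
python3 -m creep '{"travel":[[0,-1,0],[0,-2,0]],"delta_rot":[[0,0,0],[0,0,0]],"grip":[1,1]}' >/dev/null; python3 l.py
python3 -m creep '{"travel":[[0,-1,0]],"delta_rot":[[0,0,0]],"grip":[1]}' >/dev/null; python3 l.py
python3 -m creep '{"travel":[[0,-1,0]],"delta_rot":[[0,0,0]],"grip":[1]}' >/dev/null; python3 l.py
```

```text
9.33 y -0.1365 x 0.4975 F [ 0.02  2.35 -2.69] M [ 0.537 -0.014  0.011]
9.50 y -0.1385 x 0.4975 F [ 0.14  2.08 -2.34] M [ 0.526  0.012 -0.01 ]
9.67 y -0.1405 x 0.4975 F [ 0.88  3.33 -2.38] M [ 0.889 -0.074  0.05 ]
9.75 y -0.1411 x 0.4975 F [ 0.01  5.52 -1.84] M [1.375 0.026 0.013]
9.83 y -0.1417 x 0.4974 F [-1.09  8.09 -1.04] M [ 1.723 -0.039  0.045]
```

Spring contact shows at y ≈ -0.140, and Mz ≈ 0 means the squeeze is even. I'll hold, average a few readings, then trim.

```bash
for i in 1 2 3 4; do python3 -m creep '{"travel":[[0,0,0]],"delta_rot":[[0,0,0]],"grip":[1]}' >/dev/null; python3 l.py; done
```

```text
9.92 y -0.1417 x 0.4974 F [ 0.56  5.01 -1.5 ] M [1.383 0.042 0.02 ]
10.00 y -0.1417 x 0.4973 F [-0.36  5.3  -1.67] M [ 1.319 -0.003  0.038]
10.08 y -0.1417 x 0.4974 F [ 1.11  5.58 -2.94] M [1.317 0.009 0.037]
10.17 y -0.1417 x 0.4974 F [ 0.27  5.41 -1.89] M [ 1.299 -0.008  0.013]
```

```bash
python3 -m creep '{"travel":[[0,-0.2,0],[0,-0.4,0],[0,-0.6,0],[0,-0.8,0],[0,-1,0]],"delta_rot":[[0,0,0],[0,0,0],[0,0,0],[0,0,0],[0,0,0]],"grip":[1,1,1,1,1]}' >/dev/null; python3 l.py
for i in 1 2 3; do python3 -m creep '{"travel":[[0,0,0]],"delta_rot":[[0,0,0]],"grip":[1]}' >/dev/null; python3 l.py; done
```

```text
10.58 y -0.1421 x 0.4972 F [ 0.29  8.48 -1.35] M [ 1.978 -0.07   0.025]
10.67 y -0.1421 x 0.4972 F [ 0.38  8.87 -0.17] M [ 1.921 -0.055 -0.016]
10.75 y -0.1421 x 0.4972 F [ 0.17  8.07 -1.19] M [ 1.994 -0.057  0.045]
10.83 y -0.1421 x 0.4973 F [-0.73  7.61 -0.58] M [ 1.941 -0.02  -0.008]
```

```bash
python3 -m creep '{"travel":[[0,-0.1,0],[0,-0.2,0],[0,-0.3,0],[0,-0.4,0],[0,-0.45,0]],"delta_rot":[[0,0,0],[0,0,0],[0,0,0],[0,0,0],[0,0,0]],"grip":[1,1,1,1,1]}' >/dev/null; python3 l.py
for i in 1 2 3 4 5; do python3 -m creep '{"travel":[[0,0,0]],"delta_rot":[[0,0,0]],"grip":[1]}' >/dev/null; python3 l.py; done
```

```text
11.25 y -0.1423 x 0.4972 F [-0.04 10.02 -1.1 ] M [2.18  0.008 0.025]
11.33 y -0.1423 x 0.4972 F [ 0.01  8.53 -0.61] M [ 2.134 -0.06   0.042]
11.42 y -0.1423 x 0.4972 F [ 0.29  9.6  -0.5 ] M [ 2.166 -0.017  0.054]
11.50 y -0.1423 x 0.4972 F [ 0.42  9.64 -1.23] M [ 2.148 -0.069  0.083]
11.58 y -0.1423 x 0.4972 F [ 0.23  8.68 -1.06] M [ 2.158 -0.047  0.022]
11.67 y -0.1423 x 0.4972 F [-0.35  9.22 -1.2 ] M [ 2.078 -0.075  0.034]
```

```bash
python3 -m creep '{"travel":[[0,-0.05,0],[0,-0.1,0],[0,-0.1,0]],"delta_rot":[[0,0,0],[0,0,0],[0,0,0]],"grip":[1,1,1]}' >/dev/null; python3 l.py
for i in 1 2 3 4 5 6 7 8 9; do python3 -m creep '{"travel":[[0,0,0],[0,0,0],[0,0,0]],"delta_rot":[[0,0,0],[0,0,0],[0,0,0]],"grip":[1,1,1]}' >/dev/null; python3 l.py; done
```

```text
11.92 y -0.1423 x 0.4972 F [-0.3   9.28 -0.53] M [ 2.209 -0.044  0.023]
12.17 y -0.1423 x 0.4972 F [ 0.23  9.9  -1.68] M [ 2.172 -0.036 -0.042]
12.42 y -0.1423 x 0.4972 F [ 0.07  9.38 -0.17] M [ 2.179 -0.083  0.058]
12.67 y -0.1423 x 0.4972 F [-0.39  9.41 -0.2 ] M [ 2.166 -0.023  0.041]
12.92 y -0.1423 x 0.4972 F [ 0.44 10.07 -1.2 ] M [ 2.231 -0.055  0.06 ]
13.17 y -0.1423 x 0.4972 F [-0.22  9.94 -0.74] M [ 2.173 -0.028  0.034]
13.42 y -0.1423 x 0.4972 F [ 1.14  9.9  -0.33] M [ 2.222 -0.053  0.023]
13.67 y -0.1423 x 0.4972 F [ 0.86  9.85 -0.09] M [ 2.196 -0.059  0.043]
13.92 y -0.1423 x 0.4972 F [ 0.18  9.82 -0.91] M [ 2.181 -0.04  -0.009]
14.17 y -0.1423 x 0.4972 F [-0.26  9.66 -0.35] M [ 2.191e+00 -4.900e-02 -1.000e-03]
```

Run:
```python
from h import *
a=r.snapshot("wrist")[0:384,0:300]; b=r.snapshot("scene")[180:290,220:350]
a=cv2.resize(a,(430,550)); b=cv2.resize(b,(360,305),interpolation=cv2.INTER_CUBIC)
c=np.zeros((550,790,3),np.uint8); c[:,:430]=a; c[:305,430:]=b; cv2.imwrite("pics/v5.png",c[:,:,::-1])
```

```text
(no output)
```

View pics/v5.png

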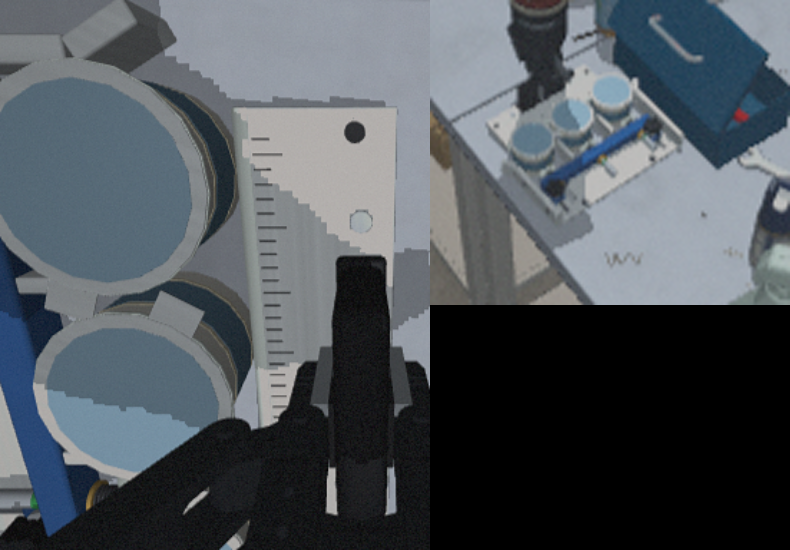

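The pots stand in their three bays against the plungers, and the squeeze held 9.3–10 N for over 2 s. Now I'll draw back, slowly at first.

```bash
python3 -m creep '{"travel":[[0,0.5,0],[0,1,0],[0,1.5,0],[0,2,0],[0,2.5,0]],"delta_rot":[[0,0,0],[0,0,0],[0,0,0],[0,0,0],[0,0,0]],"grip":[1,1,1,1,1]}' >/dev/null; python3 l.py
python3 -m creep '{"travel":[[0,0.5,0],[0,1,0],[0,2,0],[0,3,0],[0,4,0]],"delta_rot":[[0,0,0],[0,0,0],[0,0,0],[0,0,0],[0,0,0]],"grip":[1,1,1,1,1]}' >/dev/null; python3 l.py
python3 -m creep '{"travel":[[0,2,0],[0,6,0.5],[0,12,1],[0,20,2],[-1,30,2]],"delta_rot":[[0,0,0],[0,0,0],[0,0,0],[0,0,0],[0,0,0]],"grip":[1,1,1,1,1]}' >/dev/null; python3 l.py
python3 -m creep '{"travel":[[0,18,0],[-1,36,0],[-2,54,0],[-3,72,0],[-3,85,0]],"delta_rot":[[0,0,0],[0,0,0],[0,0,0],[0,0,0],[0,0,0]],"grip":[1,1,1,1,1]}' >/dev/null; python3 l.py
python3 -m creep '{"travel":[[0,0,0],[0,0,-1],[0,0,-2],[0,0,-3],[0,0,-3]],"delta_rot":[[0,0,0],[0,0,0],[0,0,0],[0,0,0],[0,0,0]],"grip":[1,1,1,1,1]}'; python3 l.py
```

```text
14.68 y -0.1415 x 0.4974 F [-1.21  2.19 -3.95] M [ 0.582  0.039 -0.021]
15.10 y -0.1377 x 0.4978 F [ 0.33 -0.29 -3.61] M [ 0.078 -0.015  0.002]
15.52 y -0.1069 x 0.4968 F [ 0.35  0.68 -3.4 ] M [ 0.04  -0.046 -0.032]
15.93 y -0.0202 x 0.4928 F [ 0.32  1.03 -2.98] M [ 0.065  0.032 -0.007]
clock: 16.35
eef_pos: [0.4934, -0.023, 0.0279]
tcp_rot: [[-0.999, -0.035, -0.0], [-0.035, 0.999, -0.0], [0.0, -0.0, -1.0]]
ft_force: [-0.9, 0.9, -3.1]
opening: 0.0157
grasp_force: 59.4
16.35 y -0.0230 x 0.4934 F [-0.93  0.87 -3.11] M [ 0.036  0.021 -0.053]
```

```bash
python3 -m creep '{"travel":[[0,0,-0.5],[0,0,-0.8],[0,0,-0.8]],"delta_rot":[[0,0,0],[0,0,0],[0,0,0]],"grip":[1,1,1]}' >/dev/null; python3 l.py
python3 -m creep '{"travel":[[0,0,-0.3],[0,0,-0.5],[0,0,-0.5]],"delta_rot":[[0,0,0],[0,0,0],[0,0,0]],"grip":[1,1,1]}' ; python3 l.py
```

```text
16.60 y -0.0227 x 0.4935 F [ 0.12 -0.13 -3.36] M [ 0.057 -0.006 -0.023]
clock: 16.85
eef_pos: [0.4936, -0.0225, 0.0268]
tcp_rot: [[-0.999, -0.036, 0.0], [-0.036, 0.999, -0.0], [-0.0, -0.0, -1.0]]
ft_force: [0.5, -1.0, -2.9]
opening: 0.0149
grasp_force: 59.6
16.85 y -0.0225 x 0.4936 F [ 0.51 -0.97 -2.86] M [ 0.036 -0.001 -0.036]
```

```bash
for i in 1 2 3; do python3 -m creep '{"travel":[[0,0,-0.4],[0,0,-0.5]],"delta_rot":[[0,0,0],[0,0,0]],"grip":[1,1]}' | grep eef; python3 l.py; done
```

```text
eef_pos: [0.4939, -0.0225, 0.0268]
17.02 y -0.0225 x 0.4939 F [-1.46  0.5   5.4 ] M [ 0.022  0.357 -0.039]
eef_pos: [0.4941, -0.0226, 0.0267]
17.18 y -0.0226 x 0.4941 F [-3.64  0.03 12.8 ] M [ 0.156  0.737 -0.016]
eef_pos: [0.4943, -0.0226, 0.0267]
17.35 y -0.0226 x 0.4943 F [-4.3   0.97 20.14] M [ 0.164  1.047 -0.105]
```

```bash
python3 -m creep '{"travel":[[0,0,0.5],[0,0,1.1],[0,0,1.1]],"delta_rot":[[0,0,0],[0,0,0],[0,0,0]],"grip":[1,1,1]}' >/dev/null; python3 l.py
python3 -m creep '{"travel":[[0,0,0],[0,0,0],[0,0,0],[0,0,0],[0,0,0]],"delta_rot":[[0,0,0],[0,0,0],[0,0,0],[0,0,0],[0,0,0]],"grip":[0.5,0,-0.5,-1,-1]}' >/dev/null
python3 -m creep '{"travel":[[0,0,0],[0,0,0],[0,0,0],[0,0,0],[0,0,0]],"delta_rot":[[0,0,0],[0,0,0],[0,0,0],[0,0,0],[0,0,0]],"grip":[-1,-1,-1,-1,-1]}'
python3 -m creep '{"travel":[[0,0,10],[0,0,30],[0,0,60],[0,0,95],[0,0,130]],"delta_rot":[[0,0,0],[0,0,0],[0,0,0],[0,0,0],[0,0,0]],"grip":[-1,-1,-1,-1,-1]}'
python3 -m creep '{"travel":[[-20,0,30],[-50,0,60],[-80,0,90],[-110,0,100],[-130,0,100]],"delta_rot":[[0,0,0],[0,0,0],[0,0,0],[0,0,0],[0,0,0]],"grip":[-1,-1,-1,-1,-1]}'
python3 -m creep '{"travel":[[0,0,0],[0,0,0]],"delta_rot":[[0,0,0],[0,0,0]],"grip":[-1,-1]}'
python3 - <<'E'
from h import *
im=r.snapshot("top"); cv2.imwrite("pics/t6.png",cv2.resize(im[120:270,150:350,::-1],None,fx=4,fy=4,interpolation=cv2.INTER_CUBIC))
im=r.snapshot("scene"); cv2.imwrite("pics/s6.png",cv2.resize(im[130:290,200:360,::-1],None,fx=3.5,fy=3.5,interpolation=cv2.INTER_CUBIC))
E
```

```text
17.60 y -0.0225 x 0.4938 F [-0.87 -0.29  4.98] M [ 0.098  0.231 -0.008]
clock: 18.43
eef_pos: [0.4936, -0.0225, 0.0264]
tcp_rot: [[-0.999, -0.036, 0.0], [-0.036, 0.999, 0.0], [-0.0, 0.0, -1.0]]
ft_force: [-0.0, -0.2, -0.0]
opening: 0.0856
grasp_force: 0.0
clock: 18.85
eef_pos: [0.4929, -0.0223, 0.1584]
tcp_rot: [[-0.999, -0.036, -0.001], [-0.036, 0.999, 0.0], [0.001, 0.0, -1.0]]
ft_force: [1.4, -0.1, -0.7]
opening: 0.0854
grasp_force: 0.0
clock: 19.27
eef_pos: [0.3624, -0.0225, 0.2596]
tcp_rot: [[-0.999, -0.036, 0.004], [-0.036, 0.999, -0.001], [-0.004, -0.001, -1.0]]
ft_force: [0.7, -0.5, 0.0]
opening: 0.0855
grasp_force: 0.0
clock: 19.43
eef_pos: [0.3633, -0.0225, 0.2574]
tcp_rot: [[-0.999, -0.036, 0.002], [-0.036, 0.999, -0.001], [-0.002, -0.001, -1.0]]
ft_force: [0.0, -0.2, 0.5]
opening: 0.0856
grasp_force: 0.0
```

View pics/t6.png

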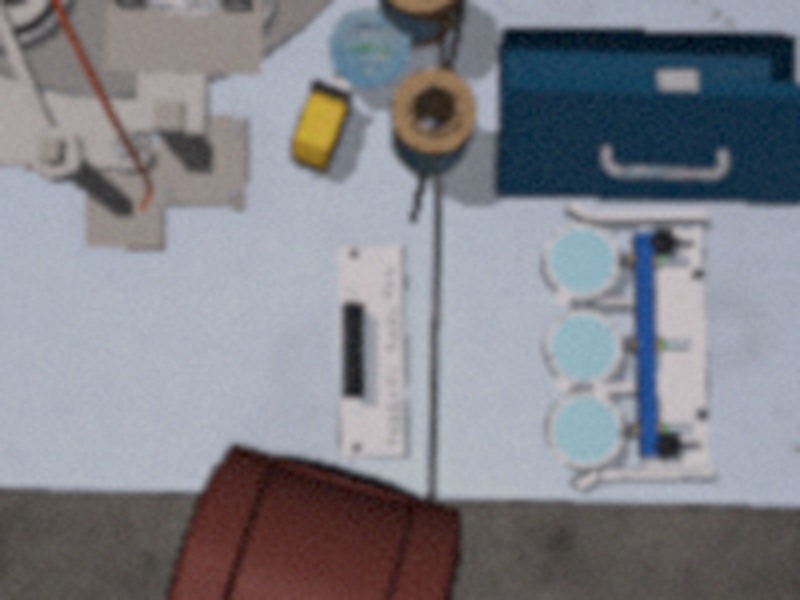

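View pics/s6.png

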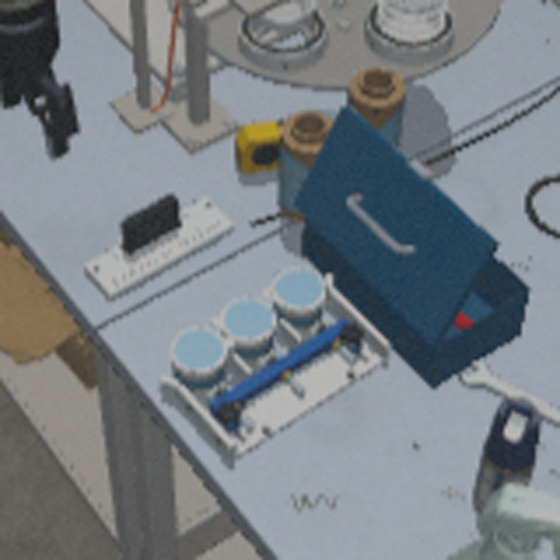

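The three pots stand in their bays (582,262), (582,345) and (585,428). The bar lies flat at (370,350), its front edge about 15 cm back from the mouth, and the bystanders have not moved.

```bash
python3 -c "
from rig import r
print(r.finish_job())"
```

```text
the job is handed in; nothing more can be done
None
```

I pushed the three pots into their bays, squeezed the row at about 9.7 N in all for over two seconds, drew back and laid the straightedge flat about 15 cm from the nest's mouth; the job is handed in, no verdict shown.

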